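# Close the pod coffee machine and start a large cup

## Robot

A 7-joint arm with a two-finger parallel gripper is mounted at the origin on a cart in front of the work surface, level with it; the furniture and walls round the work are solid. World frame = base frame: x ahead of the robot, y to its left, z up, the work surface at z = 0. Lengths are in m, angles in rad, forces in N, time in s.
With the tool pointing down it reaches from about 0.425 to 0.925 m from the base axis. Payload 6.8 kg.
Tool frame: the origin (TCP) lies where the fingers leave the gripper's body, on its centre line; the fingertips stand 73 mm ahead of it and the grasp point (between the pads) lies 54 mm ahead of it; z points along the fingers, y is the line along which they close (so a half turn about z gives the same grasp; the last joint's range is limited). The gripper opens to 85 mm and grips with 20 to 120 N. Pads are 22 mm wide; open, the fingers measure 114 mm over their backs; the gripper's body (76 mm by 85 mm) begins 54 mm behind the grasp point. The pads swing forward as they close: fully open they stand 13 mm farther back than shut.
Start: joints at [1.202, 0.477, 0.022, 1.555, -0.011, 1.109, -0.083], TCP at [0.174, -0.652, 0.304] pointing down, gripper open.
Joint ranges: [-2.96, 2.96], [-0.34, 2.1], [-1.41, 1.46], [0.24, 2.44], [-1.37, 4.51], [0.17, 1.92], [-2.96, 2.96]. Speed limits (rad/s): [2.39, 2.39, 3.14, 3.14, 3.14, 3.14, 3.14].

## Interface

Orientations are given as a rotation vector (axis times angle).
In Python, from bench import r, grab_frame, camera_info gives the robot as it stands.
- The arm moves only by the tool send_path, called after "Request:" as name(argument=value, ...) on one line, values as JSON. Schema: {"type":"object","properties":{"offsets":{"type":"object","properties":{"dx":{"type":"array","items":{"type":"number"},"minItems":1,"maxItems":5},"dy":{"type":"array","items":{"type":"number"},"minItems":1,"maxItems":5},"dz":{"type":"array","items":{"type":"number"},"minItems":1,"maxItems":5},"rx":{"type":"array","items":{"type":"number"},"minItems":1,"maxItems":5},"ry":{"type":"array","items":{"type":"number"},"minItems":1,"maxItems":5},"rz":{"type":"array","items":{"type":"number"},"minItems":1,"maxItems":5}},"additionalProperties":false,"required":["dx","dy","dz","rx","ry","rz"]},"jaw":{"type":"number"},"clamp_n":{"type":"number"},"only":{"type":"string"},"quiet":{"type":"boolean"},"lines":{"type":"string"}},"required":["offsets"],"additionalProperties":false}. offsets is an object with one list for each field, all of the same length, 1 to 5, a row being the entries at one place: dx, dy, dz (the shift in shares of 30 cm (1.0 is 30 cm)), rx, ry, rz (a rotation vector in parts of the range, where 1.0 means 2 pi rad); each row is the pose to reach, as a shift and turn from the pose commanded when the call began, along the tool's axes at that moment; what a row does not reach only later rows make up. A row lasts 1/10 s, in which the tool goes at most 0.05 m and 0.15 rad, less where a joint would pass 70% of its speed; a pose out of reach is approached as far as the arm can. jaw is the finger opening in m, set as the call begins (left out keeps the last). The fingers move at their own pace and stop on an object; clamp_n is the grip in N (left out, the last holds). Time passes only in rows, so rows that do not move let the fingers close. The tool returns the time, the measured TCP pose, the force, the opening and the grip force at its end. only (a regular expression) keeps the lines of the reply that match it, lines (a string "A,B") keeps lines A to B, and quiet returns only ok. No shift or turn number may pass 1 either way. Input that does not fit is refused with a message, and nothing moves.
- r.get_obs(): the state, without advancing time (a new reading comes with each control period).
- grab_frame(name): name is "scene" or "top"; returns (picture, depth): 420x560x3 uint8, blue, green, red; 420x560 float32, m along the optical axis (not along the pixel's ray), 0 where there is no reading.
- camera_info(name): a dict with "camera_matrix" (3x3 intrinsics, pixels), "R" (3x3) and "t" (3): a world point X has camera coordinates R X + t. Camera axes: x right, y down, z forward; pixel columns grow to the right and rows downward; lengths in m; the calibration is good to about 2 mm. A picture is of the moment at which its call begins. camera_info takes no time and is no camera call.
- r.hand_in(): hands the job in; it is judged then, once.
The state is a dict: "clock": time; "joints": joint angles; "qvel": joint speeds; "tau": joint torques, N m; "tcp_pos": TCP position; "orientation": TCP orientation; "contact_force": force on the tool from outside, world axes, zero at the start; "moment": the same for the moment, N m; "grip_width": finger opening in m; "gripper_force": force on a finger pad.
Only numpy, scipy, OpenCV 4.12 (cv2) and the standard library are available. Lean on these libraries where they do the work, as an engineer would, in place of code of your own. Each camera call takes 0.05 s, during which the arm holds its last target. There are 200 camera calls.

## Task

A pod is already loaded in the coffee machine and the mug stands under the spout. With a fingertip, push the lever on top forward until it snaps over into its closed position, then press the larger of the two buttons fully down and let it come up again. Only push and press, gently and without gripping: do not press the small button, do not press the large one before the lever is closed, and leave the mug, the spice jar and the kitchen timer standing where they are.

Things in the scene. Friction and masses are not known exactly. Their poses are not given: they have to be found in the camera images.
- coffee_machine: Grey pod coffee machine, fixed; x (front to back) from -140 to +120 mm, y (to the left, looking at its front) +-75 mm; flat top at z = 205 mm, overhanging a drip tray at the front. Origin on the worktop below the lever's hinge. On the top near the front edge (x = -112 mm) stand two round steel buttons at y = +36 and -36 mm, either way round; the lever is behind them.
- brew_lever_bar (a point): Middle of the lever's black cross bar, 80 mm from the hinge; 16 mm thick, 80 mm long along the machine's y, carried by two 10 mm steel rods at y = +24 and -24 mm. Open, it lies 46 mm behind the hinge, 281 mm above the worktop; closed, 69 mm in front of the hinge, 256 mm up; on the way its top reaches 303 mm.
- brew_lever (a joint): Toggle lever, rad: 0 = open, leaning 35 degrees back from upright; 1.65 = closed, leaning 60 degrees forward. Hinge along the machine's y at its x = 0, z = 215 mm. Sprung over centre: rests at either stop, and beyond 0.8 rad (just past upright) snaps closed by itself. Starting it takes about 6 N forward at the bar, falling to nothing at the centre.
- large_button_top (a point): Centre of the top face of the larger button, 32 mm in diameter, pressed straight down; 220 mm above the worktop when up, in a round black collar of 48 mm whose rim is 209 mm up. It may be on the left or on the right.
- large_button (a joint): Travel of the larger button, m: 0 = up, 0.006 = fully down (about 4 N). A spring brings it back up.
- small_button_top (a point): Centre of the top face of the smaller button, 18 mm in diameter, beside the larger one, 72 mm from it, its top also 220 mm above the worktop. Must not be pressed.
- small_button (a joint): Travel of the smaller button, m: 0 = up, 0.006 = fully down.
- mug: Loose white mug with dark dots, 82 mm wide, 91 mm high, on the drip tray (18 mm high) under the spout. Origin at the centre of its underside.
- spice_jar: Loose spice jar with a red cap, 45 mm wide, 106 mm high, to the left of the machine. Origin under its centre.
- egg_timer: Loose round kitchen timer, 64 mm wide, 55 mm high, to the right of the machine. Origin under its centre.
Mind the look-alikes: they are no part of the job. What is shaped like the spice_jar but black is not meant. What is shaped like the egg_timer but purple is not meant.

How it is judged:
On the way, in this order (a step that is already met when the one before it is completed fails the run):
1. the lever has snapped forward into its closed position (value of joint brew_lever above 1.5 rad), for 0.2 s.
2. the large button is pressed down (at least 4 of its 6 mm) (value of joint large_button above 0.004 m), for 0.05 s.
At the end, for the whole second after the job is handed in: The lever rests in its closed position (above 1.5 of 1.65 rad), both buttons are up again (within 2 mm), the mug stands upright within 15 mm of where it was and the spice jar and egg timer upright within 20 mm (value of joint brew_lever above 1.5 rad and value of joint each of large_button, small_button below 0.002 m and distance of mug from where it was at the start of the episode below 0.015 m and distance of each of spice_jar, egg_timer from where it was at the start of the episode below 0.02 m and angle between each of mug, spice_jar, egg_timer's own z axis and vertical below 0.15 rad and linear speed of mug below 0.02 m/s); the robot touches nothing.
It fails at once if the large button is pressed while the lever is not closed (value of joint large_button above 0.003 m and value of joint brew_lever below 1.4 rad).
It fails at once if the small button is pressed (more than 3 mm) (value of joint small_button above 0.003 m).
It fails at once if the lever is gripped or forced (more than 25 N from the fingers) (contact force between the fingers and brew_lever above 25 N).
It fails at once if the mug is lifted, carried, pushed away or tipped (distance of mug from where it was at the start of the episode above 0.015 m or angle between mug's own z axis and vertical above 0.3 rad).
It fails at once if the spice jar or the egg timer is lifted, moved by more than 20 mm or tipped (distance of any of spice_jar, egg_timer from where it was at the start of the episode above 0.02 m or angle between any of spice_jar, egg_timer's own z axis and vertical above 0.3 rad).
It also fails if it takes over 42 s, if anything falls off the work surface, if the arm or the gripper's body presses on something with over 40 N, if the wrist force passes 120 N, or if a joint passes its speed limit or range.

## Working session

There is one attempt and no reset: what is moved stays moved. The work goes in short steps, Python scripts to look and compute and a tool call to move; the robot and the scene stay as the last step left them, time stands still between calls to the robot, and variables do not carry over. Pictures are saved under pics/ and viewed, at most 10 in all, crops included, and the job is handed in when it is done.

```bash
mkdir -p pics; ls; python3 - <<'E'
from bench import r, grab_frame, camera_info
import cv2,numpy as np
for n in("scene","top"):
    p,d=grab_frame(n); cv2.imwrite(f"pics/{n}0.png",p); np.save(f"pics/{n}0.npy",d)
    c=camera_info(n); print(n,np.round(c["camera_matrix"],1).tolist(),np.round(-c["R"].T@c["t"],3),np.round(c["R"],3).tolist())
o=r.get_obs(); print(o)
E
```

```text
pics
scene [[423.9, 0.0, 287.1], [0.0, 423.9, 213.3], [0.0, 0.0, 1.0]] [-0.025  0.481  0.533] [[-0.591, -0.807, -0.002], [-0.335, 0.247, -0.909], [0.734, -0.537, -0.416]]
top [[428.0, 0.0, 281.3], [0.0, 428.0, 206.2], [0.0, 0.0, 1.0]] [0.463 0.023 1.035] [[0.026, -0.999, 0.018], [-0.991, -0.029, -0.132], [0.133, -0.015, -0.991]]
{'clock': 0.1, 'joints': array([ 1.20189548,  0.47773292,  0.02236519,  1.55636304, -0.01152991,
        1.10928404, -0.08310846]), 'qvel': array([ 0.00171688, -0.00016249,  0.00086414, -0.00233368,  0.00199737,
        0.00128377,  0.00379431]), 'tau': array([ 5.31549042e-03, -5.97756171e+01,  1.61410164e+00, -2.81952006e+01,
        1.28735582e-02,  4.99775735e-03,  3.90076468e-05]), 'tcp_pos': array([ 0.17393558, -0.65177413,  0.30300846]), 'orientation': array([-3.11331034e+00, -4.08259184e-01,  5.01221610e-04]), 'contact_force': array([0.27845686, 0.24624839, 1.0257368 ]), 'moment': array([-0.02023611,  0.03325881, -0.00295939]), 'gripper_force': 0.0, 'grip_width': 0.08523761001969465}
```

View pics/scene0.png

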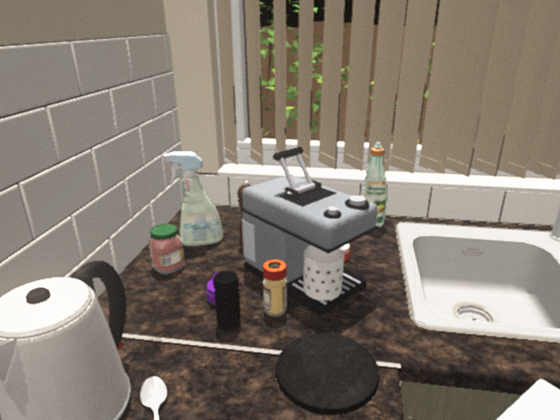

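View pics/top0.png

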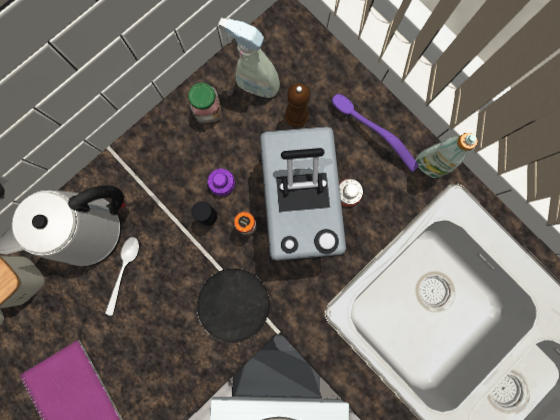

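The top view shows the large button on the right at about (326,240), the small one at (289,244), and the open lever's bar at (302,153). The mug is hidden under the overhang, and the red-capped jar is at (244,222). The white timer is at (350,190).

```bash
cat > h.py <<'E'
import cv2,numpy as np
from bench import r, grab_frame, camera_info
def ray(n,u,v,z):
    c=camera_info(n); d=c["R"].T@np.linalg.solve(c["camera_matrix"],[u,v,1.]); o=-c["R"].T@c["t"]
    return o+d*(z-o[2])/d[2]
def pt(n,u,v,dep):
    c=camera_info(n); return c["R"].T@(np.linalg.solve(c["camera_matrix"],[u,v,1.])*dep-c["t"])
E
python3 - <<'E'
from h import *
p=cv2.imread("pics/top0.png"); d=np.load("pics/top0.npy")
g=p.max(axis=2)
def blobs(m,box,amin):
    x0,y0,x1,y1=box; n,l,s,c=cv2.connectedComponentsWithStats(m[y0:y1,x0:x1].astype(np.uint8),connectivity=4)
    return [(c[i]+[x0,y0],s[i]) for i in range(1,n) if s[i][4]>=amin]
for c,s in blobs(g<70,(262,130,345,260),60): print("dark",c.round(1),s, ray("top",*c,.209).round(4),ray("top",*c,.285).round(4))
for c,s in blobs(g>175,(275,225,345,258),20): print("bright",c.round(1),s,ray("top",*c,.220).round(4))
for u,v in((326,240),(289,244),(302,153),(290,154),(318,153),(290,215),(303,180),(350,190),(244,222)): print(u,v,pt("top",u,v,d[v,u]).round(4))
cv2.imwrite("pics/crop.png",cv2.resize(p[120:270,250:370],None,fx=4,fy=4,interpolation=cv2.INTER_CUBIC))
E
```

```text
dark [339.8 155.2] [ 72   1  11  49 295] [ 0.6786 -0.1024  0.209 ] [ 0.6588 -0.0909  0.285 ]
dark [302.  153.3] [ 19  18  43  12 332] [ 0.6802 -0.0274  0.209 ] [ 0.6602 -0.0227  0.285 ]
dark [264.6 225.8] [  0  33  12  97 460] [0.5341 0.0422 0.209 ] [0.5276 0.0405 0.285 ]
dark [301.9 195.4] [  14   43   53   39 1239] [ 0.5957 -0.0289  0.209 ] [ 0.5835 -0.0241  0.285 ]
dark [302.3 177.6] [ 31  44  20   8 134] [ 0.6313 -0.0289  0.209 ] [ 0.6158 -0.0241  0.285 ]
dark [325.  242.1] [ 52  99  24  25 203] [ 0.5059 -0.0753  0.209 ] [ 0.502  -0.0662  0.285 ]
dark [288.5 244.6] [ 19 106  16  17 131] [ 0.4992 -0.005   0.209 ] [ 0.4958 -0.0024  0.285 ]
dark [322.3 257.4] [ 24 123  59   7 177] [ 0.4764 -0.0705  0.209 ] [ 0.4752 -0.0619  0.285 ]
bright [302. 236.] [   0    0   68   30 1029] [ 0.5157 -0.0298  0.22  ]
bright [326.8 240.6] [ 44   8  16  16 189] [ 0.5083 -0.0774  0.22  ]
bright [289.2 243.8] [11 15  8  8 51] [ 0.5003 -0.006   0.22  ]
326 240 [ 0.5092 -0.0756  0.2221]
289 244 [ 0.4999 -0.0056  0.2187]
302 153 [ 0.6601 -0.0226  0.2876]
290 154 [ 0.6578 -0.0011  0.2866]
318 153 [ 0.6611 -0.0513  0.2871]
290 215 [ 0.557  -0.0066  0.2048]
303 180 [ 0.6265 -0.0304  0.2089]
350 190 [ 0.6368 -0.1506  0.0536]
244 222 [0.5498 0.0894 0.1087]
```

View pics/crop.png

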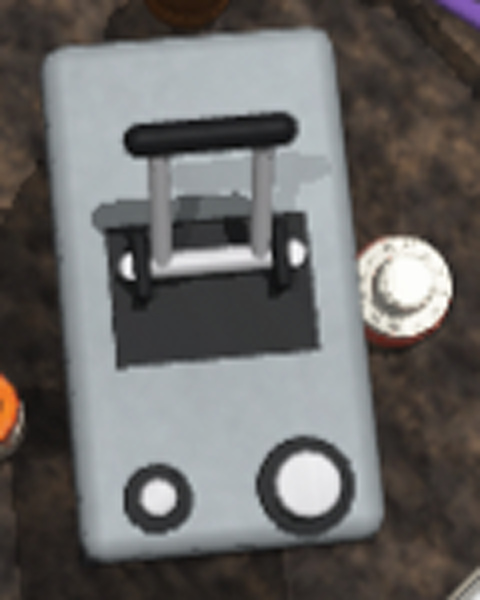

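```bash
cat >> h.py <<'E'
from scipy.spatial.transform import Rotation as Ro
YAW=np.arctan2(.008,.0714); X=np.array([np.cos(YAW),np.sin(YAW)]); Y=np.array([-X[1],X[0]])
MID=(np.array([.5083,-.0774])+[.5003,-.006])/2; H=MID+.112*X
def go(mx,my,z):  # machine coords of TCP -> shift in tool axes
    o=r.get_obs(); T=Ro.from_rotvec(o["orientation"]); w=np.r_[H+mx*X+my*Y,z]
    G=Ro.from_matrix(np.c_[np.r_[X,0],np.r_[-Y,0],[0,0,-1]])
    d=w-o["tcp_pos"]; e=o["tcp_pos"][:2]-H
    print("target",w.round(4),"delta tool",T.inv().apply(d).round(4),"rot",(T.inv()*G).as_rotvec().round(4),
      "| now mach",(e@X).round(4),(e@Y).round(4),o["tcp_pos"][2].round(4),"F",o["contact_force"].round(1),"t",o["clock"])
E
python3 -c "
from h import *
go(.09,0,.43)"
```

```text
target [ 0.705  -0.0192  0.43  ] delta tool [ 0.6762 -0.4745 -0.1263] rot [-0.0016  0.0002  0.1492] | now mach -0.5082 -0.5695 0.303 F [0.3 0.2 1. ] t 0.1
```

Careful with the scale: shifts go in shares of 30 cm and turns go in shares of 2 pi rad. That gives: -0.126 m / 0.3 = -0.42, -0.042 m / 0.3 = -0.14.

Request:
send_path(offsets={"dx":[0,0,0,0.1167,0.25],"dy":[0,0,0,-0.0833,-0.1767],"dz":[-0.14,-0.28,-0.42,-0.42,-0.42],"rx":[0,0,0,0,0],"ry":[0,0,0,0,0],"rz":[0,0,0,0,0]}, jaw=0, clamp_n=20)

```text
clock: 0.6
tcp_pos: [0.2317, -0.5823, 0.4309]
orientation: [3.113, 0.401, 0.0]
contact_force: [0.8, -0.4, -0.9]
grip_width: 0.0123
gripper_force: 0.0
```

Request:
send_path(offsets={"dx":[0.1267,0.2533,0.3833,0.51,0.6367],"dy":[-0.09,-0.1767,-0.2667,-0.3567,-0.4467],"dz":[0,0,0,0,0],"rx":[0,0,0,0,0],"ry":[0,0,0,0,0],"rz":[0,0,0,0,0]})

```text
clock: 1.1
tcp_pos: [0.3836, -0.4011, 0.4296]
orientation: [-3.115, -0.408, 0.001]
contact_force: [0.6, -0.1, -0.4]
grip_width: 0.0
gripper_force: 0.0
```

```bash
python3 -c "
from h import *
go(.09,0,.43)"
```

```text
target [ 0.705  -0.0192  0.43  ] delta tool [ 4.090e-01 -2.861e-01 -4.000e-04] rot [-0.0003  0.0004  0.1492] | now mach -0.272 -0.3437 0.4296 F [ 0.6 -0.1 -0.4] t 1.1
```

In the tool's units: 0.2 m / 0.3 = 0.6667, 0.16 m / 0.3 = 0.5333.

Request:
send_path(offsets={"dx":[0.1333,0.2667,0.4,0.5333,0.6667],"dy":[-0.0933,-0.1867,-0.28,-0.3733,-0.4667],"dz":[0,0,0,0,0],"rx":[0,0,0,0,0],"ry":[0,0,0,0,0],"rz":[0,0,0,0,0]})

```text
clock: 1.6
tcp_pos: [0.5407, -0.2145, 0.4296]
orientation: [-3.115, -0.408, 0.001]
contact_force: [0.4, -1.4, 0.2]
grip_width: -0.0002
gripper_force: 0.0
```

Request:
send_path(offsets={"dx":[0.1333,0.2667,0.4,0.5333,0.6333],"dy":[-0.0933,-0.1867,-0.28,-0.3733,-0.4433],"dz":[0,0,0,0,0],"rx":[0,0,0,0,0],"ry":[0,0,0,0,0],"rz":[0,0,0,0,0]})

```text
clock: 2.1
tcp_pos: [0.6904, -0.0353, 0.429]
orientation: [-3.113, -0.412, 0.001]
contact_force: [-0.4, 1.0, 0.2]
grip_width: 0.0
gripper_force: 0.0
```

Request:
send_path(offsets={"dx":[0,0,0],"dy":[0,0,0],"dz":[0,0,0],"rx":[0,0,0],"ry":[0,0,0],"rz":[0.0159,0.0237,0.0237]})

```text
clock: 2.4
tcp_pos: [0.6893, -0.0383, 0.429]
orientation: [3.137, 0.176, -0.002]
contact_force: [-0.4, -0.2, 0.0]
grip_width: 0.0002
gripper_force: 0.0
```

```bash
python3 - <<'E'
from h import *
go(.09,0,.343)
p,d=grab_frame("top"); cv2.imwrite("pics/top1.png",p)
p,d=grab_frame("scene"); cv2.imwrite("pics/scene1.png",p)
cv2.imwrite("pics/both1.png",np.hstack([p[100:330,150:450],cv2.imread("pics/top1.png")[80:310,200:500]]))
E
```

```text
target [ 0.705  -0.0192  0.343 ] delta tool [ 0.0179 -0.0172  0.086 ] rot [0.     0.0014 0.0004] | now mach 0.0722 -0.0172 0.429 F [-0.4 -0.2  0. ] t 2.4
```

View pics/both1.png

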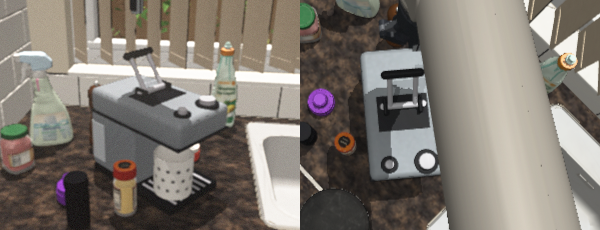

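The lever is still open and nothing has been disturbed. The gripper is above the crop, behind the lever and not touching anything. Next I descend behind the bar.

In the tool's units: 0.086 m / 0.3 = 0.2867, 0.06 m / 0.3 = 0.2.

Request:
send_path(offsets={"dx":[0.06,0.06,0.06,0.06,0.06],"dy":[-0.0567,-0.0567,-0.0567,-0.0567,-0.0567],"dz":[0,0.1,0.2,0.2867,0.2867],"rx":[0,0,0,0,0],"ry":[0,0,0,0,0],"rz":[0,0,0,0,0]})

```text
clock: 3.0
tcp_pos: [0.7033, -0.0205, 0.3395]
orientation: [3.137, 0.176, -0.012]
contact_force: [0.0, 0.4, -0.4]
grip_width: -0.0
gripper_force: 0.0
```

```bash
python3 - <<'E'
from h import *
go(.04,0,.343)
p,d=grab_frame("scene"); cv2.imwrite("pics/s2.png",cv2.resize(p[60:260,200:400],None,fx=3,fy=3))
E
```

```text
target [ 0.6554 -0.0248  0.343 ] delta tool [-0.0482 -0.0011 -0.0032] rot [-0.0004  0.0078  0.0008] | now mach 0.0882 -0.0011 0.3395 F [ 0.   0.4 -0.4] t 3.0
```

View pics/s2.png

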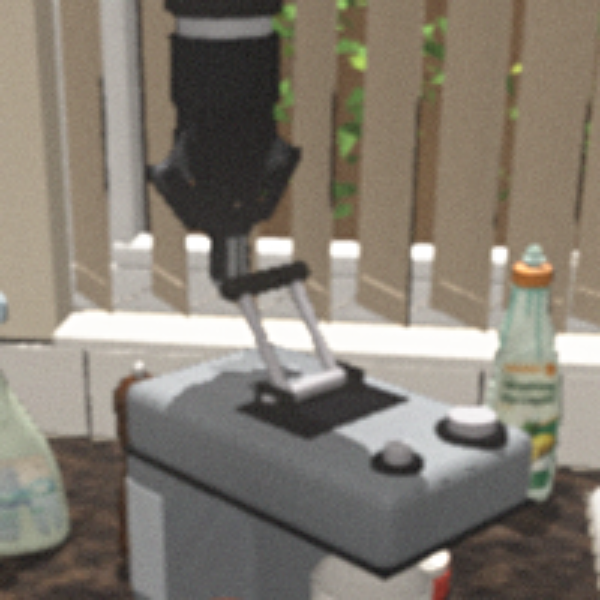

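The shut fingertips stand behind the bar at about (225,285), in line with the middle. I'll push slowly in small steps.

In the tool's units: -0.03 m / 0.3 = -0.1, -0.01 m / 0.3 = -0.0333.

Request:
send_path(offsets={"dx":[-0.0333,-0.06,-0.0733,-0.0867,-0.1],"dy":[0,0,0,0,0],"dz":[0,0,0,0,0],"rx":[0,0,0,0,0],"ry":[0,0,0,0,0],"rz":[0,0,0,0,0]})

```text
clock: 3.55
tcp_pos: [0.6777, -0.0229, 0.3467]
orientation: [-3.137, -0.175, -0.015]
contact_force: [10.3, 0.8, 6.7]
grip_width: -0.0004
gripper_force: 4.9
```

Request:
send_path(offsets={"dx":[-0.0133,-0.0267,-0.04,-0.0533,-0.0667],"dy":[0,0,0,0,0],"dz":[0,0,0,0,0],"rx":[0,0,0,0,0],"ry":[0,0,0,0,0],"rz":[0,0,0,0,0]})

```text
clock: 4.05
tcp_pos: [0.6574, -0.025, 0.3466]
orientation: [-3.137, -0.176, -0.012]
contact_force: [4.6, -0.0, 3.6]
grip_width: -0.0003
gripper_force: 2.2
```

```bash
python3 -c "
from h import *
go(-.008,0,.343)"
```

```text
target [ 0.6077 -0.0301  0.343 ] delta tool [-0.05   -0.0004  0.0032] rot [ 0.0003 -0.0074  0.0003] | now mach 0.042 -0.0004 0.3466 F [ 4.6 -0.   3.6] t 4.05
```

In the tool's units: -0.025 m / 0.3 = -0.0833, -0.01 m / 0.3 = -0.0333.

Request:
send_path(offsets={"dx":[-0.0167,-0.0333,-0.05,-0.0667,-0.0833],"dy":[0,0,0,0,0],"dz":[0.0033,0.0067,0.01,0.01,0.01],"rx":[0,0,0,0,0],"ry":[0,0,0,0,0],"rz":[0,0,0,0,0]})

```text
clock: 4.55
tcp_pos: [0.6297, -0.0282, 0.3402]
orientation: [3.137, 0.175, -0.003]
contact_force: [-0.0, 0.1, 0.7]
grip_width: 0.0002
gripper_force: 0.5
```

Request:
send_path(offsets={"dx":[-0.0167,-0.0333,-0.05,-0.0667,-0.0833],"dy":[0,0,0,0,0],"dz":[0,0,0,0,0],"rx":[0,0,0,0,0],"ry":[0,0,0,0,0],"rz":[0,0,0,0,0]})

```text
clock: 5.05
tcp_pos: [0.6054, -0.0309, 0.3408]
orientation: [3.137, 0.176, -0.0]
contact_force: [0.5, -0.3, -0.8]
grip_width: -0.0
gripper_force: 0.0
```

```bash
python3 - <<'E'
from h import *
go(-.008,0,.343)
p,d=grab_frame("scene"); cv2.imwrite("pics/s3.png",cv2.resize(p[60:260,200:400],None,fx=3,fy=3))
E
```

```text
target [ 0.6077 -0.0301  0.343 ] delta tool [ 0.0024 -0.0005 -0.0022] rot [0.     0.0003 0.0002] | now mach -0.0104 -0.0005 0.3408 F [ 0.5 -0.3 -0.8] t 5.05
```

View pics/s3.png

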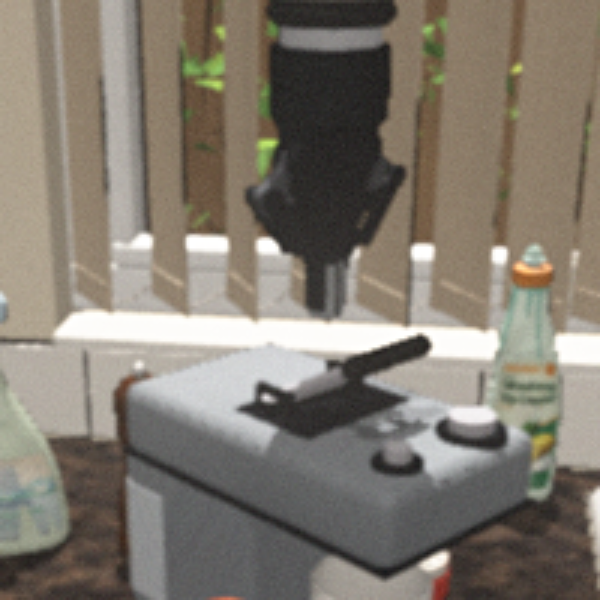

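The bar now lies forward at about (388,358) in the crop, which is (329,179) in the full image. That matches the predicted closed position of (329,178). Now up and over to the large button.

In the tool's units: -0.102 m / 0.3 = -0.34, -0.08 m / 0.3 = -0.2667.

Request:
send_path(offsets={"dx":[0,0,-0.1333,-0.2667,-0.34],"dy":[0,0,0.0467,0.0933,0.12],"dz":[-0.0833,-0.1667,-0.1667,-0.1667,-0.1667],"rx":[0,0,0,0,0],"ry":[0,0,0,0,0],"rz":[0,0,0,0,0]})

```text
clock: 5.6
tcp_pos: [0.5061, -0.0795, 0.391]
orientation: [3.136, 0.173, -0.001]
contact_force: [0.0, -1.1, 0.4]
grip_width: 0.0001
gripper_force: 0.0
```

Request:
send_path(offsets={"dx":[0],"dy":[0],"dz":[0],"rx":[0],"ry":[0],"rz":[0]})

```text
clock: 5.7
tcp_pos: [0.506, -0.0801, 0.3913]
orientation: [3.135, 0.17, -0.001]
contact_force: [0.6, 0.1, 0.5]
grip_width: -0.0004
gripper_force: 0.0
```

```bash
python3 - <<'E'
from h import *
go(-.112,-.036,.305)
p,d=grab_frame("top"); q=p.copy(); cv2.imwrite("pics/t4.png",p)
p,d=grab_frame("scene"); cv2.imwrite("pics/s4.png",cv2.resize(p[60:260,200:400],None,fx=3,fy=3))
E
```

```text
target [ 0.5083 -0.0775  0.305 ] delta tool [ 0.0026 -0.0025  0.0863] rot [ 0.0017  0.0007 -0.0035] | now mach -0.1145 -0.0384 0.3913 F [0.6 0.1 0.5] t 5.7
```

View pics/s4.png

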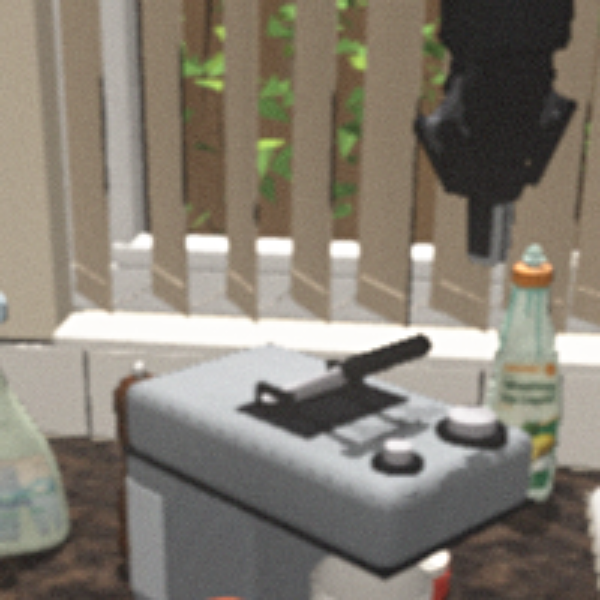

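The lever is closed, both buttons are up, and the tip at about (485,262) in the crop confirms the 73 mm finger length. Now I'll descend onto the large button at (475,425).

In the tool's units: 0.092 m / 0.3 = 0.3067, 0.08 m / 0.3 = 0.2667.

Request:
send_path(offsets={"dx":[0.0067,0.0067,0.0067,0.0067,0.0067],"dy":[-0.0067,-0.0067,-0.0067,-0.0067,-0.0067],"dz":[0.1,0.2,0.2667,0.3,0.3067],"rx":[0,0,0,0,0],"ry":[0,0,0,0,0],"rz":[0,0,0,0,0]})

```text
clock: 6.3
tcp_pos: [0.5106, -0.0751, 0.2978]
orientation: [-3.136, -0.177, 0.003]
contact_force: [0.2, 0.8, 0.1]
grip_width: -0.0
gripper_force: 0.0
```

```bash
python3 -c "
from h import *
go(-.112,-.036,.287)"
```

```text
target [ 0.5083 -0.0775  0.287 ] delta tool [-0.0025  0.0021  0.0108] rot [-0.001   0.0017  0.0013] | now mach -0.1095 -0.0339 0.2978 F [0.2 0.8 0.1] t 6.3
```

In the tool's units: 0.01 m / 0.3 = 0.0333, 0.009 m / 0.3 = 0.03.

Request:
send_path(offsets={"dx":[-0.0067,-0.0067,-0.0067,-0.0067,-0.0067],"dy":[0.0067,0.0067,0.0067,0.0067,0.0067],"dz":[0.01,0.0167,0.0233,0.03,0.0333],"rx":[0,0,0,0,0],"ry":[0,0,0,0,0],"rz":[0,0,0,0,0]})

```text
clock: 6.8
tcp_pos: [0.509, -0.0781, 0.2894]
orientation: [3.136, 0.175, 0.002]
contact_force: [0.7, -0.3, 2.0]
grip_width: 0.0
gripper_force: 1.1
```

```bash
python3 -c "
from h import *
go(-.112,-.036,.287)"
```

```text
target [ 0.5083 -0.0775  0.287 ] delta tool [-0.0006 -0.0006  0.0024] rot [ 0.0004 -0.0014  0.0002] | now mach -0.1114 -0.0366 0.2894 F [ 0.7 -0.3  2. ] t 6.8
```

In the tool's units: 0.004 m / 0.3 = 0.0133, 0.003 m / 0.3 = 0.01.

Request:
send_path(offsets={"dx":[0,0,0,0],"dy":[0,0,0,0],"dz":[0.0067,0.01,0.0133,0.0133],"rx":[0,0,0,0],"ry":[0,0,0,0],"rz":[0,0,0,0]})

```text
clock: 7.2
tcp_pos: [0.509, -0.0781, 0.2856]
orientation: [3.136, 0.175, 0.002]
contact_force: [-1.2, 0.3, 6.4]
grip_width: -0.0003
gripper_force: 3.5
```

Request:
send_path(offsets={"dx":[0,0,0],"dy":[0,0,0],"dz":[0.0033,0.0067,0.0067],"rx":[0,0,0],"ry":[0,0,0],"rz":[0,0,0]})

```text
clock: 7.5
tcp_pos: [0.5091, -0.0781, 0.2854]
orientation: [3.136, 0.175, 0.003]
contact_force: [-6.4, -0.8, 21.1]
grip_width: -0.0001
gripper_force: 10.4
```

The button is at its stop: z no longer changes and the force is rising. Releasing.

In the tool's units: -0.15 m / 0.3 = -0.5, -0.11 m / 0.3 = -0.3667.

Request:
send_path(offsets={"dx":[0,0,0,0,0],"dy":[0,0,0,0,0],"dz":[-0.0333,-0.1,-0.2333,-0.3667,-0.5],"rx":[0,0,0,0,0],"ry":[0,0,0,0,0],"rz":[0,0,0,0,0]})

```text
clock: 8.0
tcp_pos: [0.5079, -0.0778, 0.4339]
orientation: [-3.136, -0.176, 0.002]
contact_force: [0.4, -0.1, 0.4]
grip_width: 0.0
gripper_force: 0.0
```

Request:
send_path(offsets={"dx":[-0.1333,-0.2,-0.2,-0.2,-0.2],"dy":[0,0.1,0.2333,0.3333,0.3333],"dz":[0,0,0,0,0],"rx":[0,0,0,0,0],"ry":[0,0,0,0,0],"rz":[0,0,0,0,0]})

```text
clock: 8.5
tcp_pos: [0.4591, -0.1885, 0.4321]
orientation: [3.137, 0.165, -0.003]
contact_force: [0.7, 0.1, 0.1]
grip_width: -0.0
gripper_force: 0.0
```

```bash
python3 - <<'E'
from h import *
go(-.112,-.036,.4)
p,d=grab_frame("scene"); cv2.imwrite("pics/s5.png",cv2.resize(p[120:330,190:420],None,fx=2.6,fy=2.6))
E
```

```text
target [ 0.5083 -0.0775  0.4   ] delta tool [ 0.0607 -0.1053  0.032 ] rot [ 0.0007  0.0017 -0.0067] | now mach -0.1733 -0.1409 0.4321 F [0.7 0.1 0.1] t 8.5
```

View pics/s5.png

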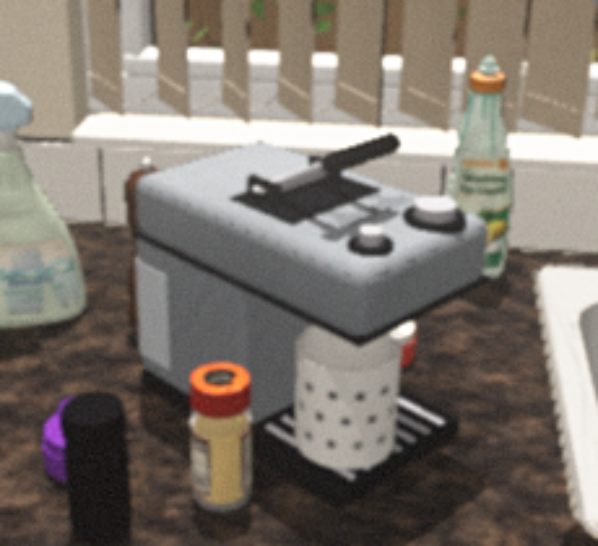

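The lever is closed, with its bar at (360,155). Both buttons are up, at (435,210) and (370,237), and the mug, jar and timer are still standing in place. Handing in.

```bash
python3 -c "
from bench import r
print(r.hand_in())"
```

```text
the job is handed in; nothing more can be done
None
```

I pushed the lever over until it snapped closed and pressed the large button to its stop, after which it came back up. The small button was never touched, and the mug, jar and timer stand where they were. I handed the job in at about 8.6 s on the robot clock, and no verdict came back.

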